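# Put the rolling pin up on its rest

### The arm

A 7-joint arm with a two-finger parallel gripper is mounted at the origin on a cart in front of the work surface, level with it; the furniture and walls round the work are solid. World frame = base frame: x ahead of the robot, y to its left, z up, the work surface at z = 0. Lengths are in m, angles in rad, forces in N, time in s.
With the tool pointing down it reaches from about 0.35 to 0.9 m from the base axis. Payload 19.9 kg.
Tool frame: the origin (TCP) lies between the finger pads; the fingertips stand 19 mm ahead of it and the grasp point (between the pads) is the TCP; z points along the fingers, y is the line along which they close (so a half turn about z gives the same grasp; the last joint's range is limited). The gripper opens to 94 mm and grips with 3 to 60 N. Pads are 16 mm wide; open, the fingers measure 119 mm over their backs; the gripper's body (75 mm by 177 mm) begins 78 mm behind the grasp point.
Start: joints at [1.077, 0.417, -0.01, 1.614, 0.005, 1.111, -0.053], TCP at [0.273, -0.562, 0.224] pointing down, gripper open.
Joint ranges: [-2.81, 2.81], [-0.39, 2.02], [-1.27, 1.25], [0.06, 2.57], [-1.19, 4.33], [0.19, 2], [-2.82, 2.82]. Speed limits (rad/s): [1.89, 1.89, 2.39, 2.39, 3.01, 3.01, 3.01].

### API

Orientations are given as a 3x3 rotation matrix whose columns are the frame's x, y, z axes.
In Python, from rig import robot gives the robot as it stands. Calls block until the motion is done:
- robot.move_ptp(position, orientation): joint-space move of the TCP to a pose.
- robot.move_linear(position, velocity=0.15, frame=None, threshold=None): straight line of the TCP; frame=None keeps the orientation; velocity is the mean speed in m/s. With threshold (N) it stops when the force on the tool has changed by that much, and returns True; else False.
- robot.goto_joints(angles): joint-space move.
- robot.gripper_to(opening): finger opening in m; the grip force is fixed at half the most; returns when the fingers have stopped.
- robot.pause(seconds).
- robot.ik(position, orientation): joint angles nearest the present ones, or None.
- robot.get_state(): the state.
- robot.grab_frame(name): name is "side" or "top"; returns the picture (384x512x3 uint8, red, green, blue); there is no depth.
- robot.camera_info(name): a dict with "fx", "fy", "cx", "cy" (pixels), "rvec" (rotation vector, rad) and "tvec" (3), from world to camera coordinates, as OpenCV has them. Camera axes: x right, y down, z forward; pixel columns grow to the right and rows downward; lengths in m; the calibration is good to about 2 mm. A picture is of the moment at which its call begins. camera_info takes no time and is no camera call.
A pose or a line that the arm cannot do raises robot.PlanningError and nothing moves.
- robot.sign_off(): hands the job in; it is judged then, once.
The state is a dict: "time": time; "qpos": joint angles; "joint_vel": joint speeds; "effort": joint torques, N m; "ee_pos": TCP position; "tool_rot": TCP orientation; "force": force on the tool from outside, world axes, zero at the start; "moment": the same for the moment, N m; "opening": finger opening in m; "grasp_force": force on a finger pad.
Only numpy, scipy, OpenCV 4.12 (cv2) and the standard library are available. Lean on these libraries where they do the work, as an engineer would, in place of code of your own. Each camera call takes 0.05 s, during which the arm holds its last target. There are 200 camera calls.

### The job

Put the rolling pin away without picking it up: with the fingertips push it slowly up the ramp of the grey rest, never letting it roll back, until it drops into the seat against the stop. Then push the steel keeper, the pivoted bar with the upright peg, right round until it lies square across the channel behind the pin, and leave everything else on the table alone.

Things in the scene. Friction and masses are not known exactly. Their poses are not given: they have to be found in the camera images.
- rest: Grey plastic rolling-pin rest, fixed to the table, 247 mm long (its x) by 214 mm wide (its y). Origin: centre of its underside, on the table top; x points up the ramp, z up. Two side cheeks, each 14 mm thick, bound a channel 186 mm wide; they are 32 mm high at the front, follow the ramp 20 mm above it, and are 55 mm high at the back.
- ramp_foot (a point): Foot of the smooth 11 degree ramp, mid-channel: x -60 mm in the rest's frame, 12 mm high. Towards the front (-x) from it a level apron, also 12 mm high, runs to x -118, then a front lip 18 mm high to x -130.
- crest (a point): Top of the ramp, mid-channel: x 60 mm in the rest's frame, 35 mm high. Level from there to x 68, where it drops 5 mm into the seat.
- seat (a point): Where the middle of the pin lies when seated: x 82 mm in the rest's frame, 48 mm above the table. The seat is a flat-floored recess, x 68 to 101.5, floor 30 mm high; the stop is the upright wall behind it, face at x 101.5, 15 mm thick, top 62 mm high. The seated pin has about 3 mm of play along x.
- pin: Smooth waxed wooden rolling pin, 0.1 to 0.2 kg: barrel 36 mm in diameter and 130 mm long, a thin handle (19 mm diameter) at each end, 180 mm overall. Origin: its middle, on its axis; its y runs along the axis (x and z turn as it rolls). It starts across the apron, axis 30 mm above the table. Rolls freely, also back down; over 0.3 m/s on the ramp counts as running away.
- keeper (a joint): Angle (rad) of the keeper, a flat steel bar turning on a vertical pivot on the left (+y) cheek; light friction, stays where left. 0.4: along the cheek, free end pointing straight down the ramp. 0: swung 0.4 further outwards. Grows counter-clockwise from above, to its end stop 1.97: square across the channel, just downhill of a seated pin. Starts at 0 to 0.4.
- keeper_pivot (a point): On the keeper's pivot axis; in the rest's frame x 55, y 104 mm, 62 mm above the table. The bar is 14 mm wide, reaches 100 mm from the pivot and spans heights of 57 to 67 mm.
- keeper_peg (a point): Middle of the keeper's upright black peg: 14 mm in diameter, from the bar's top (67 mm above the table) up to 96 mm, 85 mm from the pivot.
- dough_y: Bystander: yellow lump of modelling dough, 40x56x26 mm, loose on the table; origin at the centre of its underside. Leave alone.
- short_stick: Bystander: short triangular beech shaping stick, 28x105x25 mm, loose on the table; origin at the centre of its underside. Leave alone.
- dough_p: Bystander: pink lump of dough in film, 65x67x38 mm, loose on the table; origin at the centre of its underside. Leave alone.
- cutter: Bystander: tiny steel petal cutter, 23x22x18 mm, loose on the table; origin at the centre of its underside. Leave alone.
Things that resemble listed ones, but are neither listed nor needed, are in the scene too. Several things have the shape of the pin; the one meant has the colours described above.

How it is judged:
On the way:
1. the pin lies still in the seat while the keeper is still open (x of pin in the frame of rest between 0.076 and 0.092 m and z of pin in the frame of rest between 0.04 and 0.054 m and angle between the y axis of pin and the y axis of rest, either way round below 0.12 rad and linear speed of pin below 0.03 m/s and value of joint keeper below 1.2 rad), for 0.2 s.
At the end, for the whole second after the job is handed in: The pin lies still in the seat at the stop (axis 76 to 92 mm along the rest, 40 to 54 mm high, square to it within 0.12 rad) and the keeper is across the channel (joint above 1.80 rad of 1.97) (x of pin in the frame of rest between 0.076 and 0.092 m and z of pin in the frame of rest between 0.04 and 0.054 m and angle between the y axis of pin and the y axis of rest, either way round below 0.12 rad and linear speed of pin below 0.02 m/s and value of joint keeper above 1.8 rad); the robot touches nothing.
It fails at once if the pin ran away on the ramp, rolling back or being flicked (faster than 0.3 m/s before the crest) (x of pin in the frame of rest below 0.058 m and linear speed of pin above 0.3 m/s).
It fails at once if the pin was lifted off the rest (12 mm or more) (z of pin in the frame of rest above 0.068 m or (x of pin in the frame of rest below 0.02 m and z of pin in the frame of rest above 0.0585 m) or (x of pin in the frame of rest below -0.02 m and z of pin in the frame of rest above 0.0505 m) or (x of pin in the frame of rest below -0.06 m and z of pin in the frame of rest above 0.0425 m)).
It fails at once if the pin left the rest (x of pin in the frame of rest below -0.125 m or z of pin in the frame of rest below 0.02 m).
It fails at once if a bystander was moved more than 30 mm (distance of any of dough_y, short_stick, dough_p, cutter from where it was at the start of the episode above 0.03 m).
It also fails if it takes over 51 s, if anything falls off the work surface, if the arm or the gripper's body presses on something with over 40 N, if the wrist force passes 120 N, or if a joint passes its speed limit or range.

## Working session

There is one attempt and no reset: what is moved stays moved. The work goes in short steps, each a Python script; the robot and the scene stay as the last script left them, time stands still between calls to the robot, and variables do not carry over. Pictures are saved under pics/ and viewed, at most 10 in all, crops included, and the job is handed in when it is done.

```bash
mkdir -p pics; ls; python3 - <<'E'
from rig import robot
import cv2,json
for n in("side","top"):
    cv2.imwrite(f"pics/{n}0.png",cv2.resize(robot.grab_frame(n)[:,:,::-1],(800,600),interpolation=cv2.INTER_CUBIC)); print(n,robot.camera_info(n))
print(robot.get_state()["tool_rot"],robot.get_state()["time"])
E
```

```text
pics
side {'fx': 369.7377326026398, 'fy': 369.7377326026398, 'cx': 256.1585408552467, 'cy': 185.40590287055514, 'rvec': array([ 0.06623267,  2.64884293, -1.61855752]), 'tvec': array([0.52844353, 0.05055739, 1.01406771])}
top {'fx': 387.9907864226216, 'fy': 387.9907864226216, 'cx': 250.39359360533604, 'cy': 188.7549360089186, 'rvec': array([ 2.17703805, -2.23660607,  0.05040494]), 'tvec': array([0.03056857, 0.52846267, 0.97163052])}
[[ 8.99647232e-01  4.36617220e-01 -5.11427416e-04]
 [ 4.36617514e-01 -8.99646785e-01  8.99205399e-04]
 [-6.74954689e-05 -1.03226581e-03 -9.99999465e-01]] 0.1
```

View pics/top0.png

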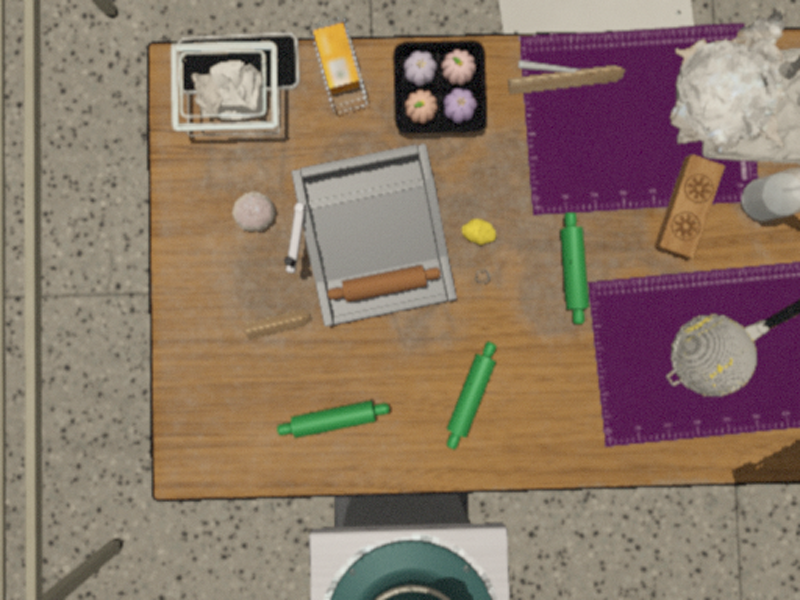

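View pics/side0.png

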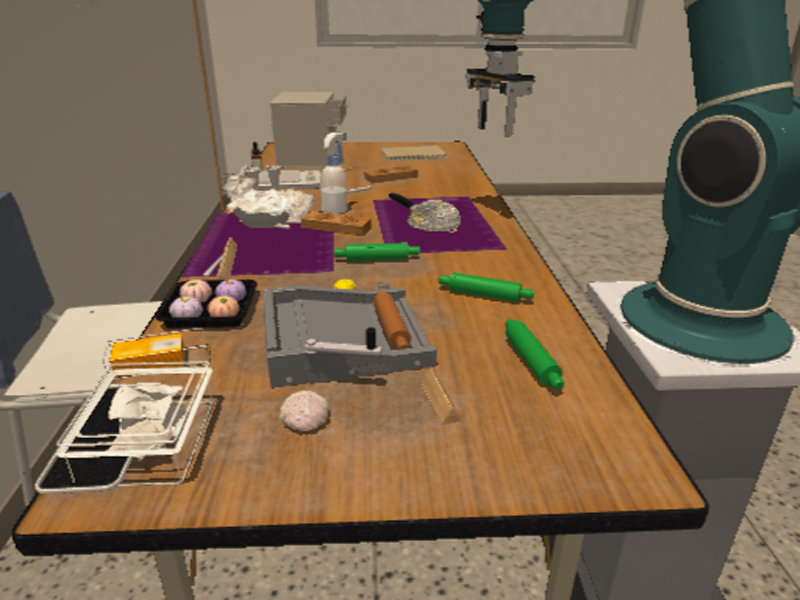

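The top view shows the rest at about (375,235), with its ramp pointing up the image. The brown pin lies at (385,284) and the keeper runs from (298,205) to its peg at (291,265). I'll enlarge both views.

```bash
python3 - <<'E'
from rig import robot
import cv2
f=robot.grab_frame("top")[85:215,160:320,::-1]
cv2.imwrite("pics/topc.png",cv2.resize(f,None,fx=4.6,fy=4.6,interpolation=cv2.INTER_CUBIC))
f=robot.grab_frame("side")[175:255,160:290,::-1]
cv2.imwrite("pics/sidec.png",cv2.resize(f,None,fx=6,fy=6,interpolation=cv2.INTER_CUBIC))
E
```

```text
(no output)
```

View pics/topc.png

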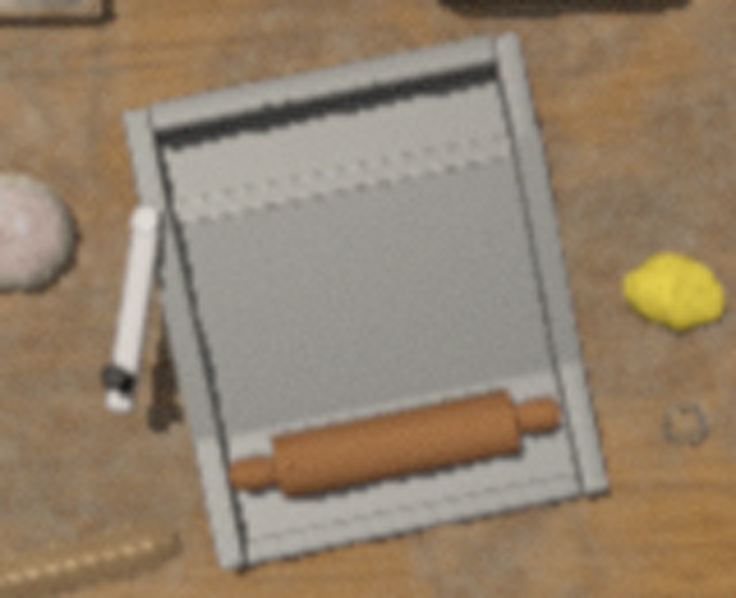

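View pics/sidec.png

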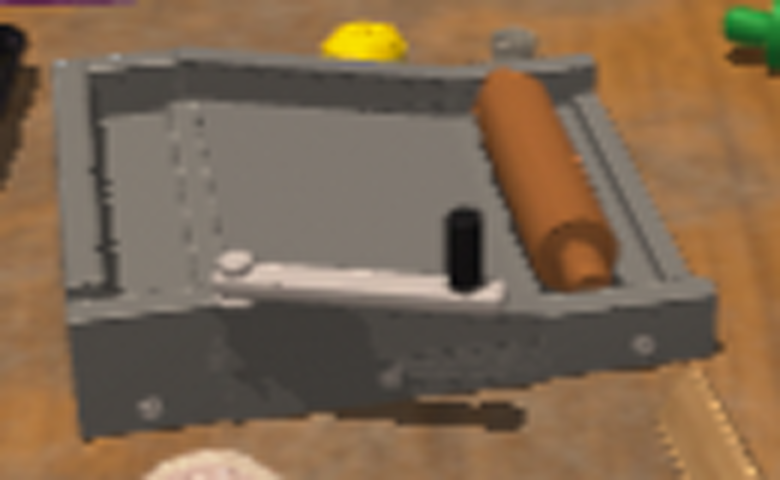

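The crops show the rest's corners sharply: top crop (125,113), (515,34), (606,492), (224,568). Pin handle ends are at (232,474) and (560,412), and the peg top is at (118,375). Next I fit the poses.

```bash
cat >h.py <<'E'
from rig import robot
import numpy as np,cv2
from scipy.optimize import least_squares
def proj(n,P):
    c=robot.camera_info(n);K=np.array([[c["fx"],0,c["cx"]],[0,c["fy"],c["cy"]],[0,0,1]])
    return cv2.projectPoints(np.float64(P).reshape(-1,1,3),c["rvec"],c["tvec"],K,None)[0][:,0]
def pix(n,c):
    o,s=((160,85),4.6) if n=="top" else ((160,175),6)
    return (np.array(c)+.5)/s-.5+o
def world(p,P):
    c,s=np.cos(p[2]),np.sin(p[2]);P=np.atleast_2d(P)
    return np.c_[p[0]+c*P[:,0]-s*P[:,1],p[1]+s*P[:,0]+c*P[:,1],P[:,2]]
E
python3 - <<'E'
from h import *
T=[(.1165,.107,.055,125,113),(.1165,-.107,.055,515,34),(-.13,-.107,.032,606,492),(-.13,.107,.032,224,568),(.055,.104,.069,147,213)]
S=[(-.13,.107,.032,715,285),(.1165,.107,.055,68,318),(-.13,.107,0,718,352),(.1165,.107,0,85,438),(-.13,-.107,.032,596,58)]
T,S=np.array(T),np.array(S)
r=lambda p:np.r_[(proj("top",world(p,T[:,:3]))-pix("top",T[:,3:])).ravel(),(proj("side",world(p,S[:,:3]))-pix("side",S[:,3:])).ravel()]
f=least_squares(r,[.6,0,.17],loss="soft_l1");p=f.x;print(p,r(p).round(1).reshape(-1,2).tolist())
np.save("rest.npy",p)
# pin: x,y,yaw in rest frame
rp=lambda q:(proj("top",world(p,world(q,[[0,.09,.03],[0,-.09,.03]])))-pix("top",[[232,474],[560,412]])).ravel()
q=least_squares(rp,[-.09,0,0]).x;print("pin",q,rp(q).round(1))
pts=lambda k:world(p,[[.055-.085*np.cos(k-.4),.104-.085*np.sin(k-.4),.096]])
rk=lambda k:np.r_[(proj("top",pts(k[0]))-pix("top",[[118,373]])).ravel(),(proj("side",pts(k[0]))-pix("side",[[465,213]])).ravel()]
k=least_squares(rk,[.2]).x;print("keeper",k,rk(k).round(1)); np.save("k.npy",k)
# ik checks
c,s=np.cos(p[2]),np.sin(p[2])
E
```

```text
[0.62861096 0.04140791 0.17495303] [[-0.5, 0.1], [1.0, -0.1], [0.8, -0.3], [-1.1, 0.6], [0.1, 1.7], [0.7, 0.6], [-0.2, -0.6], [-0.3, 0.8], [-0.7, 0.1], [-0.8, -1.8]]
pin [-0.08168823  0.00028483 -0.01453123] [-0.  0.  0. -0.]
keeper [0.06289502] [-0.5  1.1 -0.2 -0.7]
```

The fit is good: residuals are about 1 px, the pin is square at x = -82 mm, and the keeper is at 0.06. Now I push with both open fingers.

```bash
cat >>h.py <<'E'
p=np.load("rest.npy")
def R(a=0):  # tool x turned by a from the rest's x, tool down
    c,s=np.cos(p[2]+a),np.sin(p[2]+a); return np.array([[c,s,0],[s,-c,0],[0,0,-1.]])
def at(x,y,tip): return world(p,[[x,y,tip+.019]])[0]
def say(*a):
    s=robot.get_state();d=s["ee_pos"]-np.r_[p[:2],0];c,n=np.cos(p[2]),np.sin(p[2])
    print(*a,round(s["time"],1),"rest xy tip",np.round([c*d[0]+n*d[1],-n*d[0]+c*d[1],d[2]-.019],4),"F",np.round(s["force"],1))
E
python3 - <<'E'
from h import *
robot.move_ptp(at(-.13,0,.14),R()); say()
robot.move_linear(at(-.13,0,.022),.12); say()
robot.move_linear(at(-.088,0,.021),.03); say()
robot.move_linear(at(.036,0,.042),.03); say()
cv2.imwrite("pics/s1.png",cv2.resize(robot.grab_frame("side")[150:270,150:310,::-1],None,fx=4.6,fy=4.6,interpolation=cv2.INTER_CUBIC))
E
```

```text
2.4 rest xy tip [-0.13   -0.0008  0.14  ] F [-0.1  0.1 -0.4]
3.6 rest xy tip [-0.1296 -0.      0.0226] F [ 0.2 -0.7 -0.2]
5.1 rest xy tip [-0.0881 -0.      0.021 ] F [-0.3  0.9  0.5]
9.5 rest xy tip [ 0.036 -0.     0.042] F [-0.2  0.5 -0.8]
```

View pics/s1.png

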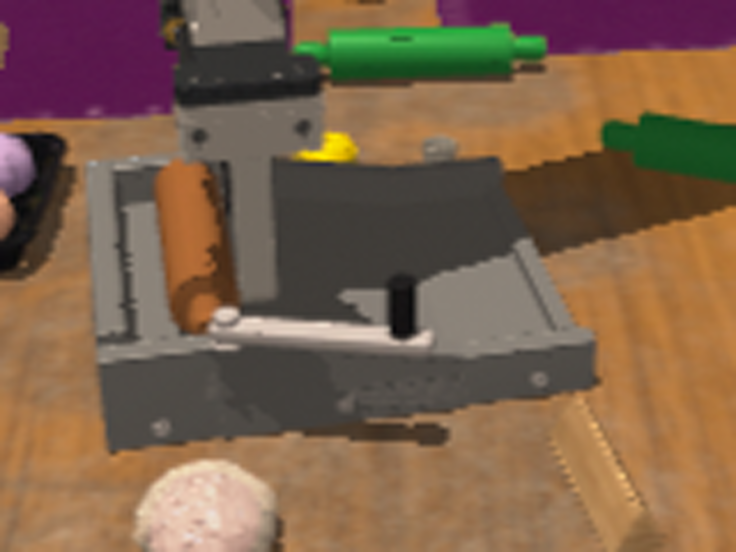

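The pin lies across the crest at about (200,250), square and held by the fingers on its downhill side. I'll push it on into the seat.

```bash
python3 - <<'E'
from h import *
print(robot.move_linear(at(.059,0,.041),.02,threshold=6)); say()
robot.pause(.3)
robot.move_linear(at(.03,0,.043),.05); robot.move_linear(at(.0,0,.13),.15); robot.pause(.3)
cv2.imwrite("pics/s2.png",cv2.resize(robot.grab_frame("side")[150:270,150:310,::-1],None,fx=4.6,fy=4.6,interpolation=cv2.INTER_CUBIC)); say()
# plan the keeper turn
k=np.load("k.npy")[0]
for d in(0,np.pi):
  for q in np.linspace(k,1.97,4):
    a=q-.4; j=robot.ik(at(.055-.085*np.cos(a),.104-.085*np.sin(a),.073),R(a+d)); print(d,q,None if j is None else np.round(j,2))
E
```

```text
True
10.5 rest xy tip [0.0567 0.0001 0.0404] F [ 0.3 -0.3 -0.8]
12.6 rest xy tip [-1.000e-04  1.000e-04  1.295e-01] F [-0.1 -0.2  0.2]
0 0.0628950220353016 [-0.06  0.56 -0.35  1.76  0.24  0.86 -2.26]
0 0.6985966813568678 [ 0.12  0.57 -0.48  1.77  0.33  0.88 -1.6 ]
0 1.334298340678434 [ 0.25  0.65 -0.59  1.68  0.43  0.94 -0.96]
0 1.97 [ 0.32  0.77 -0.72  1.54  0.56  1.05 -0.36]
3.141592653589793 0.0628950220353016 [ 0.37  0.77 -1.    1.75  0.74  1.05  0.51]
3.141592653589793 0.6985966813568678 [ 0.51  0.82 -1.09  1.76  0.81  1.09  1.18]
3.141592653589793 1.334298340678434 [ 0.55  0.87 -1.09  1.67  0.84  1.14  1.9 ]
3.141592653589793 1.97 [-0.5   0.72  0.53  1.57 -0.42  0.97 -2.81]
```

View pics/s2.png

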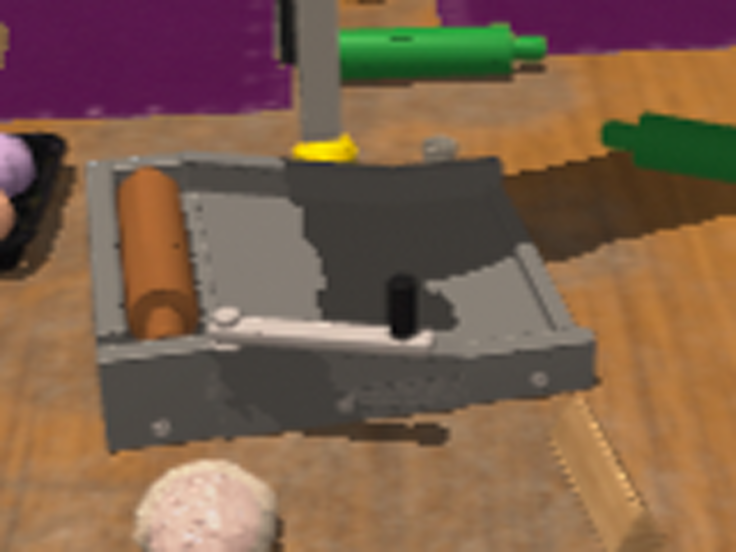

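The pin is in the seat against the stop at (155,250), and the keeper is still open. Next I cage the peg between the part-open fingers and lead it round.

```bash
python3 - <<'E'
from h import *
k=np.load("k.npy")[0]
def pose(q,tip=.074): a=q-.4; return at(.055-.085*np.cos(a),.104-.085*np.sin(a),tip),R(a)
robot.gripper_to(.040)
robot.move_ptp(*pose(k,.14)); say()
P,_=pose(k); print(robot.move_linear(P,.08,threshold=8)); say()
robot.gripper_to(.026)
for q in np.linspace(k,1.9,7)[1:]:
    P,F=pose(q); robot.move_linear(P,.06,frame=F); say(round(q,2))
P,F=pose(2.08); print(robot.move_linear(P,.03,frame=F,threshold=8)); say()
cv2.imwrite("pics/s3.png",cv2.resize(robot.grab_frame("side")[150:270,150:310,::-1],None,fx=4.6,fy=4.6,interpolation=cv2.INTER_CUBIC))
E
```

```text
14.2 rest xy tip [-0.0252  0.1324  0.1401] F [ 0.6 -0.3  0.2]
False
15.1 rest xy tip [-0.0249  0.1322  0.0745] F [ 0.3 -0.4  0.4]
0.37 16.2 rest xy tip [-0.0299  0.1068  0.074 ] F [-0.2 -0.  -0.2]
0.68 16.7 rest xy tip [-0.0268  0.0815  0.074 ] F [-0.2 -0.   0.3]
0.98 17.3 rest xy tip [-0.0162  0.058   0.074 ] F [-0.6  0.7 -0.7]
1.29 17.9 rest xy tip [0.0011 0.0388 0.074 ] F [-0.4 -0.1  0.3]
1.59 18.5 rest xy tip [0.0234 0.0255 0.074 ] F [ 0.  -0.4  0.3]
1.9 19.1 rest xy tip [0.0486 0.0196 0.074 ] F [-1.  -0.2 -0.3]
True
19.6 rest xy tip [0.0621 0.0196 0.0735] F [-2.5 -0.2  1.6]
```

View pics/s3.png

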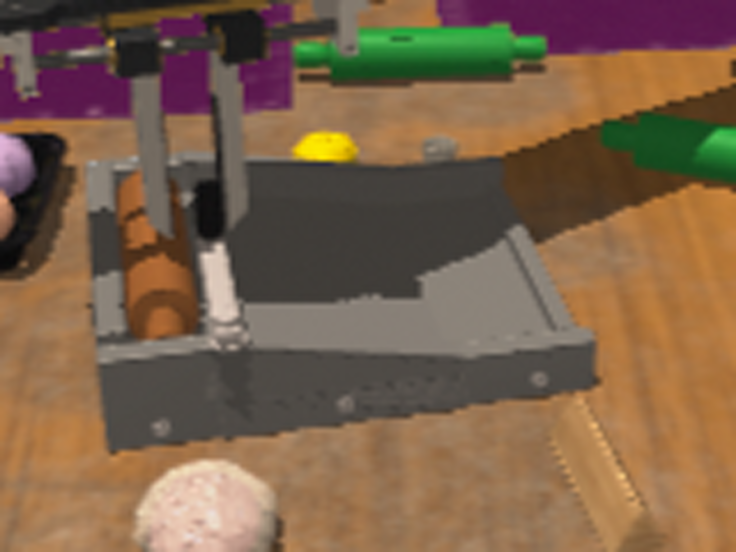

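The keeper is square across the channel at (215,285), and the pushing finger has pressed its peg against the end stop. I'll retreat straight up and check.

```bash
python3 - <<'E'
from h import *
robot.move_linear(at(.0567,.0196,.0745),.03)
robot.move_linear(at(.0567,.0196,.16),.1)
robot.move_linear(at(-.12,-.05,.22),.15); robot.pause(.3); say()
cv2.imwrite("pics/s4.png",cv2.resize(robot.grab_frame("side")[150:270,150:310,::-1],None,fx=4.6,fy=4.6,interpolation=cv2.INTER_CUBIC))
E
```

```text
22.8 rest xy tip [-0.1199 -0.0498  0.2199] F [ 0.2 -0.7  0.4]
```

View pics/s4.png

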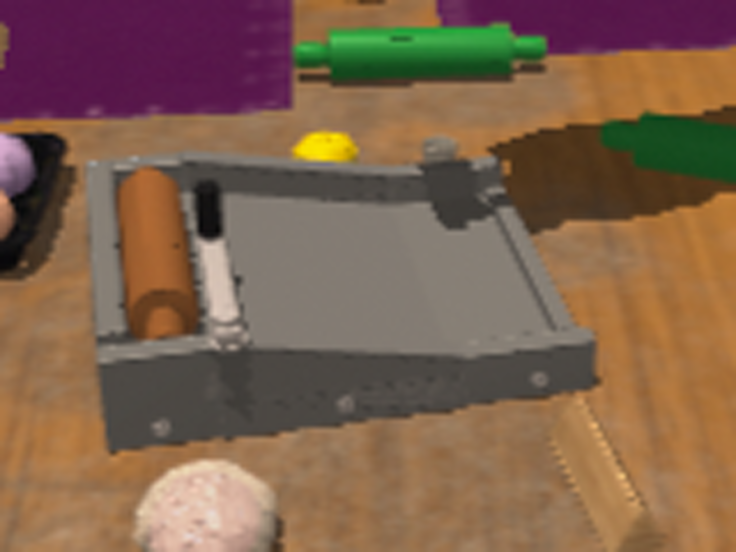

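The pin is seated at (155,250), the keeper lies across behind it with its peg at (208,210), and the arm is clear.

```bash
python3 -c "
from rig import robot
print(robot.sign_off())"
```

```text
the job is handed in; nothing more can be done
None
```

The job is handed in: the last picture showed the pin in the seat against the stop, the keeper square across the channel behind it, the arm clear and the other things in view undisturbed; the sign-off returned no verdict.

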